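Log a dosimeter on at the desk reader

TASK

Log the orange-capped dosimeter on for duty: first press the green key on the desk reader fully down and let it come back up, then take that dosimeter from its charging cradle and hold its back flat on the reader's marked reading plate, centred, coloured cap pointing up the slope as in the printed outline. Press lightly, so that the sprung plate gives by about half of its travel and is not pushed to its stop, and finish while still holding it there in the gripper. Do not drop or ram the dosimeter, and leave the other two dosimeters and everything else on the bench as they are.

Things in the scene. Friction and masses are not known exactly. Their poses are not given: they have to be found in the camera images.
- dosimeter_orange: The one to log on: flat black pocket unit 86 long (x) x 52 wide (y) x 22 mm thick (z), 100 g, orange band round its +x end (the cap), orange patch on its face. Origin: centre of its flat back (underside); x to the cap, z out of the face. Lies face up in its cradle, cap towards world +x within 0.5 rad; can be gripped across its 52 mm width from above
- cap_end (a point): Centre of the orange cap's end face on that dosimeter, 43 mm from the origin along its x and 11 mm above the back; axes as the dosimeter's
- cradle_orange: Fixed black charging cradle under the orange dosimeter, 104 long (x) x 40 wide (y) mm, seat 22 mm above the bench: the dosimeter overhangs 6 mm each side. A lip at each end rises 7 mm over the seat with 3 mm clearance; long sides open; lift straight up. Origin: under its centre. The three cradles change places
- dosimeter_blue: Loose, lying face up in its charging cradle. Same size and shape as the orange one; stays where it is. Blue cap
- dosimeter_grey: Loose, lying face up in its charging cradle. Same size and shape as the orange one; stays where it is. White cap
- reader: Fixed white wedge-shaped desk reader, 210 deep (x) x 260 wide (y) x 87 mm high at the back, 34 mm at the front; front faces its -x. Its grey panel slopes up at 16 degrees towards its +x and carries display, key (left) and reading plate (right). Origin: centre of its underside
- read_spot (a point): The marked spot: red dot in a white ring, centre of the reading plate's top. x up the slope, y left along the panel, z square out of the panel. Plate black, 60 (x) x 40 (y) mm, 10 mm proud of the panel, sprung, sinks along -z; the point moves with it. Round it a white printed outline 98 x 65 mm, broad bar at the cap end. Nothing else proud within 65 mm to either side
- plate (a joint): How far the sprung reading plate is pressed in (m): 0 free, 0.006 at its stop. It starts to give at 1 N and needs 1.5 N more per mm (5.5 N at 3 mm, 10 N at the stop)
- key_top (a point): Centre of the top of the round green key, 28 mm across, 15 mm proud of the panel in a flat steel bezel 44 mm across and 5 mm proud; it moves with the key. Axes as the reading spot's; the key is pressed along -z
- key (a joint): How far the key is pressed (m): 0 up, 0.006 fully down, where it takes 5 N (1.5 N to start); it springs back by itself
- monitor: Loose contamination monitor, grey box 230 x 120 x 55 mm with a black handle to 108 mm high; origin under its centre
- radio: Loose black hand radio lying flat, 125 x 58 x 34 mm with a 100 mm aerial; origin under its centre
- torch: Loose yellow and black torch, 155 mm long, 40 mm high; origin under its middle
- tape_roll: Loose red roll of barrier tape, 90 mm across, 50 mm high; origin under its centre
- sample_jar: Loose sample jar with yellow cap, 60 mm across, 75 mm high; origin under its centre
There are look-alikes about, which are no part of the job. Leave any pink or yellow look-alike of the dosimeter_orange alone.

How it is judged:
On the way, in this order (a step that is already met when the one before it is completed fails the run):
1. the green key is pressed fully down (at least 5 of 6 mm) (value of joint key above 0.005 m), for 0.05 s.
2. the key is let up again (less than 1.2 mm) (value of joint key below 0.0012 m), for 0.1 s.
3. the orange dosimeter is lifted off its cradle in the fingers (z of dosimeter_orange in the frame of cradle_orange above 0.05 m and contact force between the fingers and dosimeter_orange above 1 N), for 0.1 s.
At the end, for the whole second after the job is handed in: Orange dosimeter at rest in the fingers (1.5 N), flat on the plate (0.12 rad), back centre within 12 mm of the spot, long axis within 0.22 rad of the slope, cap up, pressed with 2 to 12 N, plate in 1 to 5.2 mm; key up; other dosimeters within 15 mm and loose things within 30 mm of start (distance between dosimeter_orange and read_spot below 0.012 m and angle between the z axis of dosimeter_orange and the z axis of read_spot, either way round below 0.12 rad and z of cap_end in the frame of read_spot above 0.004 m and angle between the x axis of dosimeter_orange and the x axis of read_spot, either way round below 0.22 rad and x of cap_end in the frame of read_spot above 0.025 m and contact force between dosimeter_orange and reader between 2 and 12 N and value of joint plate between 0.001 and 0.0052 m and contact force between the fingers and dosimeter_orange above 1.5 N and linear speed of dosimeter_orange below 0.02 m/s and value of joint key below 0.0012 m and distance of each of dosimeter_blue, dosimeter_grey from where it was at the start of the episode below 0.015 m and distance of each of monitor, radio, torch, tape_roll, sample_jar from where it was at the start of the episode below 0.03 m); the arm keeps its last pose, push and grip.
It fails at once if the dosimeter is rammed on the reader (over 25 N) (contact force between dosimeter_orange and reader above 25 N).
It fails at once if the dosimeter is dropped on the bench (height (world z) of dosimeter_orange below 0.012 m).
It fails at once if another dosimeter is shifted by more than 15 mm (distance of any of dosimeter_blue, dosimeter_grey from where it was at the start of the episode above 0.015 m).
It fails at once if a loose thing on the bench is shifted by more than 30 mm (distance of any of monitor, radio, torch, tape_roll, sample_jar from where it was at the start of the episode above 0.03 m).
It also fails if it takes over 51 s, if anything falls off the work surface, if the arm or the gripper's body presses on something with over 40 N, if the wrist force passes 120 N, or if a joint passes its speed limit or range.

ROBOT

A 6-joint arm with a two-finger parallel gripper is mounted at the origin on the work surface. World frame = base frame: x ahead of the robot, y to its left, z up, the work surface at z = 0. Lengths are in m, angles in rad, forces in N, time in s.
With the tool pointing down it reaches from about 0.35 to 0.975 m from the base axis. Payload 4.9 kg.
Tool frame: the origin (TCP) lies on the centre line of the jaws, within the pads' length; the fingertips stand 19 mm ahead of it and the grasp point (between the pads) is the TCP (ctrl.tcp_to_tips is the distance from the TCP to the fingertips, in m); z points along the fingers, y is the line along which they close (so a half turn about z gives the same grasp; the last joint's range is limited). The gripper opens to 85 mm and grips with 20 to 120 N. Pads are 22 mm wide; open, the fingers measure 114 mm over their backs; the gripper's body (76 mm by 85 mm) begins 54 mm behind the grasp point. The pads swing forward as they close: fully open they stand 13 mm farther back than shut.
Start: joints at [1.002, 0.053, 1.613, -0, 1.476, -0.119], TCP at [0.272, 0.563, 0.25] pointing down, gripper open.
Joint ranges: [-3.01, 3.01], [-1.01, 2.22], [0.06, 2.58], [-1.02, 4.17], [0.09, 2.62], [-3.14, 3.14]. Speed limits (rad/s): [2.57, 2.57, 3.14, 3.14, 3.14, 3.14].

INTERFACE

Orientations are given as [roll, pitch, yaw] about the fixed x, y, z axes, in that order (R = Rz(yaw) Ry(pitch) Rx(roll)).
In Python, from cell import ctrl gives the robot as it stands. The module is installed in compiled form; this text tells all that it offers.
- The arm moves only by the tool step_arm, never from a script. Its argument "motion" is a list of rows, each a list of 7 numbers: the shift along the tool's x, y, z in cm, then the turn, a rotation vector about the tool's x, y, z in rad, then the finger opening in cm, from 0 to 8.54. In form: [[dx, dy, dz, rx, ry, rz, gripper], ...]. A call has 1 to 5 rows; each row is the pose to reach, as a shift and turn from the pose commanded when the call began, along the tool's axes at that moment; what a row does not reach only later rows make up. A row lasts 1/8 s, in which the tool goes at most 62.5 mm and 10.7 degrees, less where a joint would pass 70% of its speed; a pose out of reach is approached as far as the arm can. A call with a gripper value outside its range is refused whole. The fingers move at their own pace and stop on an object; "newtons" is the grip in N (left out, the last holds). Time passes only in rows, so rows that repeat a pose let the fingers close. It gives the time, the measured TCP pose, the force, the opening and the grip force at its end, in the units of the state.
- ctrl.observe(): the state, without advancing time (a new reading comes with each control period).
- ctrl.read_camera(name): name is "scene" or "top" or "wrist"; returns the picture (480x640x3 uint8, blue, green, red); there is no depth.
- ctrl.calibration(name): a dict with "K" (3x3 intrinsics, pixels), "R" (3x3) and "t" (3): a world point X has camera coordinates R X + t; the wrist camera has in their place "tool_from_camera" (4x4, takes a point from camera to tool coordinates, whose origin is the TCP and whose axes are the flange's). Camera axes: x right, y down, z forward; pixel columns grow to the right and rows downward; lengths in m; the calibration is good to about 2 mm. A picture is of the moment at which its call begins: read the wrist's pose just before it. calibration takes no time and is no camera call.
- ctrl.finish_job(): hands the job in; it is judged then, once.
The state is a dict: "clock": time; "qpos": joint angles; "joint_vel": joint speeds; "joint_torque": joint torques, N m; "tool_pos": TCP position; "orientation": TCP orientation; "contact_force": force on the tool from outside, world axes, zero at the start; "wrist_torque": the same for the moment, N m; "finger_gap": opening from 0.0 (shut) to 1.0 (fully open); "grasp_force": force on a finger pad.
Only numpy, scipy, OpenCV 4.12 (cv2) and the standard library are available. Lean on these libraries where they do the work, as an engineer would, in place of code of your own. Each camera call takes 0.05 s, during which the arm holds its last target. There are 200 camera calls.

## Working session

There is one attempt and no reset: what is moved stays moved. The work goes in short steps, Python scripts to look and compute and a tool call to move; the robot and the scene stay as the last step left them, time stands still between calls to the robot, and variables do not carry over. Pictures are saved under pics/ and viewed, at most 10 in all, crops included, and the job is handed in when it is done.

Besides the shell and the picture viewer there is one more tool, called after "Call:" as name(argument=value, ...), one argument or row to a line, values as JSON. step_arm: Moves the arm, as the interface text tells. Its arguments: {"type":"object","properties":{"motion":{"type":"array"},"newtons":{"type":"number"}},"required":["motion"]}

```bash
mkdir -p pics; cat > h.py <<'E'
import numpy as np, cv2
from scipy.spatial.transform import Rotation as Rn
from cell import ctrl
def pose(s=None):
    s=s or ctrl.observe(); return np.array(s["tool_pos"]),Rn.from_euler('xyz',s["orientation"]).as_matrix()
def cam(name):
    c=ctrl.calibration(name);K=np.array(c["K"])
    if name=="wrist":
        p,R=pose();T=np.array(c["tool_from_camera"]);Rc=R@T[:3,:3];o=p+R@T[:3,3]
    else:
        Rc=np.array(c["R"]).T;o=-Rc@np.array(c["t"])
    return K,Rc,o
def ray(c,uv):
    K,Rc,o=c;d=Rc@np.linalg.solve(K,[uv[0],uv[1],1]);return o,d
def onplane(c,uv,z):
    o,d=ray(c,uv);return o+d*(z-o[2])/d[2]
def proj(c,X):
    K,Rc,o=c;q=K@(Rc.T@(np.array(X)-o));return q[:2]/q[2]
E
python3 - <<'E'
from h import *
for n in("scene","top"):
    im=ctrl.read_camera(n);cv2.imwrite(f"pics/{n}0.png",im);c=cam(n);print(n,c[2],c[1][:,2],c[0][0,0])
print(ctrl.calibration("wrist"),ctrl.observe())
E
```

```text
scene [ 1.13516999 -0.661728    0.7550054 ] [-0.49809071  0.61826289 -0.60799395] 466.96639560660134
top [0.35346169 0.03466009 1.24636428] [ 0.17331928 -0.02034714 -0.98465548] 458.3505518639797
{'K': array([[411.08803694,   0.        , 316.8328506 ],
       [  0.        , 411.08803694, 235.19698974],
       [  0.        ,   0.        ,   1.        ]]), 'tool_from_camera': array([[ 3.29563643e-04, -9.61499445e-01, -2.74806675e-01,
         6.97623711e-02],
       [ 9.99999708e-01,  5.06214516e-04, -5.71898152e-04,
         5.12460058e-04],
       [ 6.88990884e-04, -2.74806406e-01,  9.61499331e-01,
        -1.23288063e-01],
       [ 0.00000000e+00,  0.00000000e+00,  0.00000000e+00,
         1.00000000e+00]])} {'clock': 0.1, 'qpos': array([ 1.00200192e+00,  5.32806220e-02,  1.61416287e+00, -4.78170290e-06,
        1.47598557e+00, -1.18996529e-01]), 'joint_vel': array([ 8.68392403e-04, -1.28892622e-05, -4.17400266e-03, -1.17807133e-03,
       -1.66384898e-03, -4.22312312e-04]), 'joint_torque': array([ 8.55388225e-04, -3.94896662e+01, -3.71367109e+01, -1.21076264e-04,
        3.85542095e-03, -2.97869633e-05]), 'tool_pos': array([0.27145236, 0.56238736, 0.24918856]), 'orientation': array([-3.13976866e+00, -2.13285549e-04,  2.69179504e+00]), 'contact_force': array([-0.46604358, -0.28597896,  0.34119305]), 'wrist_torque': array([-0.00056466,  0.02043408, -0.01332821]), 'grasp_force': 0.0, 'finger_gap': 0.999882808088968}
```

View pics/scene0.png

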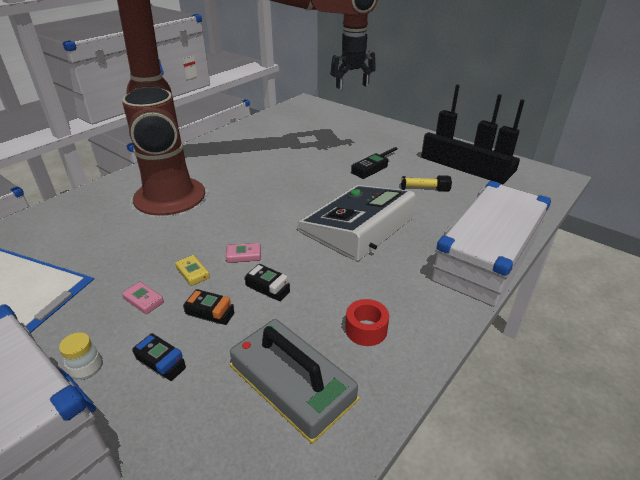

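View pics/top0.png

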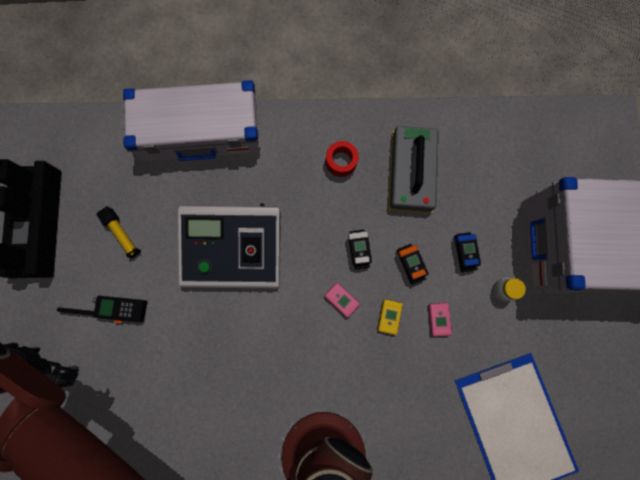

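Scene and top views agree. In the top view (+x up, +y left), the green key is at (204,267), the red dot at (251,250), and the orange unit at (412,264). White is at (359,250), blue at (467,252), and the pink and yellow look-alikes are below the orange unit.

```bash
python3 - <<'E'
from h import *
def blob(im,lo,hi,roi):
    x0,y0,x1,y1=roi;h=cv2.cvtColor(im,cv2.COLOR_BGR2HSV)[y0:y1,x0:x1]
    m=cv2.inRange(h,lo,hi);ys,xs=np.nonzero(m);return np.array([xs.mean()+x0,ys.mean()+y0]),len(xs),m
I={n:cv2.imread(f"pics/{n}0.png") for n in("top","scene")};C={n:cam(n) for n in I}
def tri(a,b):
    (o1,d1),(o2,d2)=ray(C["top"],a),ray(C["scene"],b)
    s=np.linalg.lstsq(np.c_[d1,-d2],o2-o1,rcond=None)[0];p,q=o1+s[0]*d1,o2+s[1]*d2;return (p+q)/2,np.linalg.norm(p-q)
G=((45,100,60),(80,255,255));Rd=((0,120,80),(8,255,255))
for nm,c,rt,rs in(("key",G,(190,255,220,280),(345,185,368,202)),("dot",Rd,(240,240,262,262),(330,203,352,222))):
    a,na,_=blob(I["top"],*c,rt);b,nb,_=blob(I["scene"],*c,rs);print(nm,a,na,b,nb,*tri(a,b))
# dosimeter orange: orange blobs in top
h=cv2.cvtColor(I["top"],cv2.COLOR_BGR2HSV);m=cv2.inRange(h,(5,150,100),(18,255,255));m[:230]=0;m[300:]=0;m[:,:390]=0;m[:,435:]=0
n,_,st,ce=cv2.connectedComponentsWithStats(m)
for s,c in zip(st[1:],ce[1:]):
    if s[4]>5: print("orange",c,s[4],onplane(C["top"],c,.044))
# reader outline yaw: white pixels
g=cv2.inRange(h,(0,0,130),(180,60,255))[195:300,165:290]
cn=max(cv2.findContours(g,0,2)[0],key=cv2.contourArea);box=cv2.boxPoints(cv2.minAreaRect(cn))+[165,195];print(box)
for p in box: print(onplane(C["top"],p,.034 if p[1]>250 else .087))
for n,r in(("top",(160,190,300,300)),("top",(320,210,500,340))):
    pass
a=cv2.resize(I["top"][195:300,170:290],None,fx=4,fy=4);b=cv2.resize(I["top"][225:305,370:450],None,fx=4,fy=4)
cv=np.zeros((420,800,3),np.uint8);cv[:420,:480]=a;cv[:320,480:]=b;cv2.imwrite("pics/c.png",cv)
E
```

```text
key [203.58974359 266.5       ] 78 [355.55357143 192.41071429] 56 [0.48304929 0.30064764 0.05676672] 0.0031107003483651393
dot [250.46666667 249.86666667] 15 [340.5 210.5] 8 [0.52151195 0.17734964 0.0734264 ] 0.002938382742117708
orange [408.41584158 250.14851485] 101 [ 0.51482617 -0.23864112  0.044     ]
orange [418.36111111 273.38888889] 72 [ 0.4525702  -0.26123973  0.044     ]
[[177.52286911 253.79105377]
 [179.10187149 204.84199524]
 [278.57899475 208.05093384]
 [276.99998474 256.99999237]]
[0.5196884  0.37408847 0.034     ]
[0.63990673 0.35873191 0.087     ]
[0.62626376 0.10207036 0.087     ]
[0.50537303 0.11071535 0.034     ]
```

View pics/c.png

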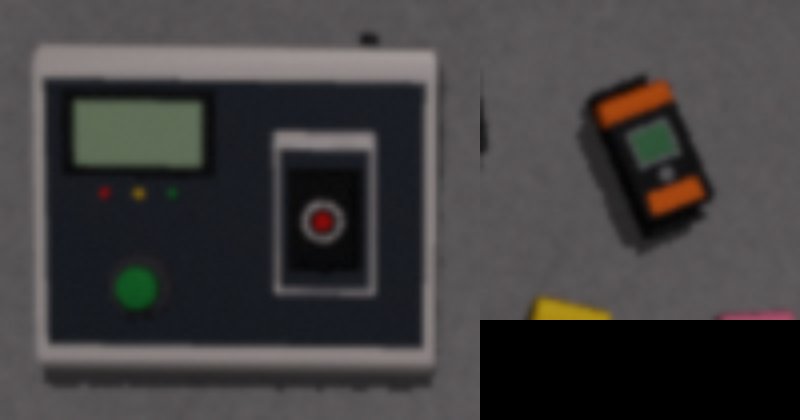

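The cap (full-width band) points to +x with yaw about 0.35. The outline's broad bar is up-slope (+x). Next is a hover square to the panel above the reader, for a close look.

```bash
cat >> h.py <<'E'
def tilt(yaw,t):  # tool z into a panel sloping up t along direction yaw; tool x down the slope
    return Rn.from_euler('z',yaw).as_matrix()@Rn.from_euler('y',-t).as_matrix()@Rn.from_euler('xyz',[np.pi,0,np.pi]).as_matrix()
def go(p,Rt):
    tp,R=pose();np.set_printoptions(suppress=True,precision=3)
    print("cm",R.T@(np.array(p)-tp)*100,"rv",Rn.from_matrix(R.T@Rt).as_rotvec())
E
python3 - <<'E'
from h import *
print(ctrl.tcp_to_tips)
Rt=tilt(-.05,np.radians(16));n=-Rt[:,2];print(n,Rt)
go(np.array([.495,.26,.062])+.17*n,Rt)
E
```

```text
0.019
[-0.27529288  0.01377613  0.9612617 ] [[-9.60060369e-01  4.99791693e-02  2.75292881e-01]
 [ 4.80430610e-02  9.98750260e-01 -1.37761261e-02]
 [-2.75637356e-01  1.51476446e-16 -9.61261696e-01]]
cm [-28.963 -19.331   2.406] rv [-0.058 -0.276 -0.397]
```

Call:
step_arm(
  motion=[
    [-29,-19.3,2.4,-0.058,-0.276,-0.397,0],
    [-29,-19.3,2.4,-0.058,-0.276,-0.397,0],
    [-29,-19.3,2.4,-0.058,-0.276,-0.397,0],
    [-29,-19.3,2.4,-0.058,-0.276,-0.397,0],
    [-29,-19.3,2.4,-0.058,-0.276,-0.397,0],
  ],
)

```text
clock: 0.72
tool_pos: [0.4305, 0.2927, 0.2283]
orientation: [3.14, 0.28, 3.092]
contact_force: [1.9, -0.2, 0.4]
finger_gap: 0.003
grasp_force: 0.0
```

Call:
step_arm(
  motion=[
    [0,0,0,0,0,0,0],
    [0,0,0,0,0,0,0],
    [0,0,0,0,0,0,0],
    [0,0,0,0,0,0,0],
  ],
)

```text
clock: 1.23
tool_pos: [0.4297, 0.2957, 0.2288]
orientation: [3.14, 0.28, 3.094]
contact_force: [0.1, 1.0, -0.0]
finger_gap: 0.004
grasp_force: 0.0
```

```bash
python3 - <<'E'
from h import *
s=ctrl.observe();print(s["clock"],s["tool_pos"],s["orientation"],s["contact_force"])
go(np.array([.495,.26,.062])+.17*-tilt(-.05,np.radians(16))[:,2],tilt(-.05,np.radians(16)))
c=cam("wrist");im=ctrl.read_camera("wrist");cv2.imwrite("pics/w1.png",im)
print(proj(c,[.483,.3006,.057]),proj(c,[.5215,.1773,.0734]))
E
```

```text
1.225 [0.42972822 0.29566265 0.22879038] [3.13951943 0.27993688 3.09353826] [ 0.09218627  0.98426513 -0.01369899]
cm [-1.834 -3.241  0.872] rv [0.003 0.001 0.002]
[325.741 218.158] [170.036 277.992]
```

View pics/w1.png

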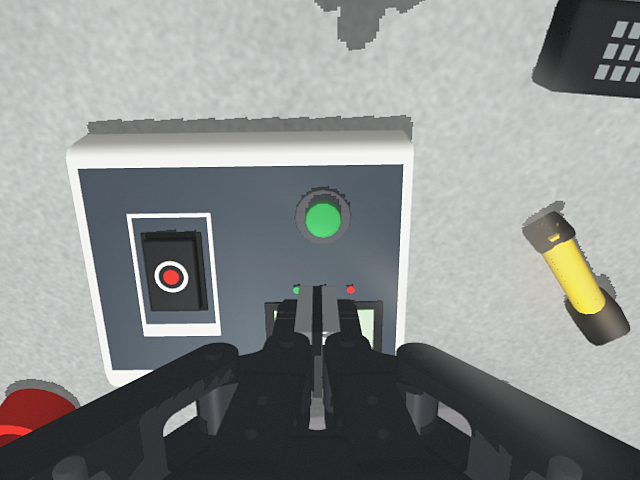

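The wrist view confirms the estimates: key at (324,220), dot at (171,277), outline corners (128,214), (211,213), (221,335) and (145,335).

```bash
python3 - <<'E'
from h import *
c=cam("wrist");n=-tilt(-.05,np.radians(16))[:,2]
def hit(uv,p): o,d=ray(c,uv);return o+d*(n@(p-o))/(n@d)
im=cv2.imread("pics/w1.png");h=cv2.cvtColor(im,cv2.COLOR_BGR2HSV)
def cen(lo,hi,x0,y0,x1,y1):
    ys,xs=np.nonzero(cv2.inRange(h[y0:y1,x0:x1],lo,hi));return xs.mean()+x0,ys.mean()+y0
k0=np.array([.483,.3006,.0568]);d0=np.array([.5215,.1773,.0734])
print(n@(k0-d0),"should be .005")
uk=cen((45,120,60),(80,255,255),295,185,350,245);ud=cen((0,150,80),(8,255,255),150,255,195,300);print(uk,ud)
k=hit(uk,k0);d=hit(ud,d0);print(k,d,n@(k-d))
P=[hit(u,d0-.01*n) for u in[(128,214),(211,213),(221,335),(145,335)]];print(np.array(P))
for a,b in((0,3),(1,2)): v=P[b]-P[a];print(np.linalg.norm(v),np.arctan2(v[1],v[0]))
for a,b in((0,1),(3,2)): v=P[b]-P[a];print(np.linalg.norm(v),np.arctan2(-v[0],v[1]))
print(np.mean(P,0)-(d-.01*n))
Rt=tilt(-.05,np.radians(16));go(k+.034*n,Rt)
E
```

```text
-0.0036595718943948094 should be .005
(np.float64(322.7495145631068), np.float64(218.6631067961165)) (np.float64(170.68085106382978), np.float64(276.77659574468083))
[0.4834307  0.29814747 0.0569585 ] [0.52059434 0.17776774 0.07313393] -0.003659571894394773
[[0.47585825 0.14825712 0.05034202]
 [0.47819052 0.21224185 0.05009297]
 [0.57917307 0.20838439 0.07906835]
 [0.57605144 0.1445839  0.0790887 ]]
0.10430023665722447 -0.0366449537310982
0.10512814988441103 -0.038180748754750096
0.06402770389123238 -0.03643428841591453
0.06387680782206513 -0.048888996146479416
[0.00397106 0.00073684 0.0011267 ]
cm [-0.391  0.494 14.593] rv [0.003 0.001 0.002]
```

Call:
step_arm(
  motion=[
    [-0.4,0.5,5,0,0,0.01,0],
    [-0.4,0.5,10,0,0,0.01,0],
    [-0.4,0.5,13.5,0,0,0.01,0],
    [-0.4,0.5,14.1,0,0,0.01,0],
    [-0.4,0.5,14.1,0,0,0.01,0],
  ],
)

```text
clock: 1.9
tool_pos: [0.4735, 0.2982, 0.0951]
orientation: [3.136, 0.281, 3.081]
contact_force: [-0.0, -0.6, -0.0]
finger_gap: -0.004
grasp_force: 0.0
```

Call:
step_arm(
  motion=[
    [0,0,0.3,0,0,0,0],
    [0,0,0.6,0,0,0,0],
    [0,0,0.8,0,0,0,0],
  ],
)

```text
clock: 2.28
tool_pos: [0.4759, 0.2977, 0.0874]
orientation: [3.136, 0.281, 3.081]
contact_force: [-0.6, 0.1, -0.9]
finger_gap: 0.005
grasp_force: 0.0
```

Call:
step_arm(
  motion=[
    [0,0,0.3,0,0,0,0],
    [0,0,0.6,0,0,0,0],
    [0,0,0.8,0,0,0,0],
    [0,0,0.8,0,0,0,0],
  ],
)

```text
clock: 2.78
tool_pos: [0.4778, 0.2974, 0.0791]
orientation: [3.137, 0.28, 3.081]
contact_force: [-0.7, -0.6, 2.4]
finger_gap: 0.0
grasp_force: 1.3
```

Call:
step_arm(
  motion=[
    [0,0,0.2,0,0,0,0],
    [0,0,0.4,0,0,0,0],
    [0,0,0.4,0,0,0,0],
  ],
)

```text
clock: 3.15
tool_pos: [0.479, 0.2974, 0.0754]
orientation: [3.137, 0.28, 3.081]
contact_force: [-2.4, -0.1, 4.0]
finger_gap: 0.0
grasp_force: 2.4
```

Call:
step_arm(
  motion=[
    [0,0,0.15,0,0,0,0],
    [0,0,0.15,0,0,0,0],
    [0,0,0.15,0,0,0,0],
  ],
)

```text
clock: 3.52
tool_pos: [0.4791, 0.2974, 0.0751]
orientation: [3.137, 0.279, 3.081]
contact_force: [-10.0, -2.9, 13.0]
finger_gap: 0.006
grasp_force: 8.1
```

Key is at its stop. This also gives the panel height (stop = 9 mm proud). Retreating, then over to the dosimeter.

Call:
step_arm(
  motion=[
    [0,0,-2,0,0,0,0],
    [0,0,-6,0,0,0,0],
    [0,0,-12,0,0,0,2],
    [0,0,-14,0,0,0,6],
    [0,0,-14,0,0,0,8.5],
  ],
)

```text
clock: 4.15
tool_pos: [0.4415, 0.2996, 0.2105]
orientation: [3.134, 0.284, 3.08]
contact_force: [-0.2, -0.2, -0.1]
finger_gap: 0.634
grasp_force: 0.0
```

```bash
python3 - <<'E'
from h import *
s=ctrl.observe();print(s["clock"],s["tool_pos"],s["contact_force"])
n=-tilt(-.04,np.radians(16))[:,2];print("n.plate_top", n@(np.array([.4791,.2974,.0751])-.019*n)+.001, "n.dot est",n@[.5206,.1778,.0731])
Rt=tilt(.35,0);go([.455,-.245,.24],Rt)
E
```

```text
4.15 [0.4415166  0.29963719 0.21047138] [-0.17425919 -0.19905938 -0.14081955]
n.plate_top -0.0744833639470872 n.dot est -0.07115398516384167
cm [ -5.316 -54.266  -1.944] rv [-0.051  0.282 -0.407]
```

Call:
step_arm(
  motion=[
    [-5.3,-54.3,-1.9,-0.051,0.282,-0.407,8.5],
    [-5.3,-54.3,-1.9,-0.051,0.282,-0.407,8.5],
    [-5.3,-54.3,-1.9,-0.051,0.282,-0.407,8.5],
    [-5.3,-54.3,-1.9,-0.051,0.282,-0.407,8.5],
    [-5.3,-54.3,-1.9,-0.051,0.282,-0.407,8.5],
  ],
)

```text
clock: 4.78
tool_pos: [0.4479, 0.0113, 0.2214]
orientation: [3.141, -0.008, -2.793]
contact_force: [1.5, -0.6, 0.4]
finger_gap: 0.996
grasp_force: 0.0
```

```bash
python3 - <<'E'
from h import *
go([.455,-.245,.24],tilt(.35,0))
E
```

```text
cm [  8.118 -24.326  -1.818] rv [ 0.001 -0.008 -0.001]
```

Call:
step_arm(
  motion=[
    [8.1,-24.3,-1.8,0,-0.008,0,8.5],
    [8.1,-24.3,-1.8,0,-0.008,0,8.5],
    [8.1,-24.3,-1.8,0,-0.008,0,8.5],
    [8.1,-24.3,-1.8,0,-0.008,0,8.5],
    [8.1,-24.3,-1.8,0,-0.008,0,8.5],
  ],
)

```text
clock: 5.4
tool_pos: [0.4547, -0.246, 0.24]
orientation: [3.14, 0.001, -2.798]
contact_force: [0.4, -0.5, 0.1]
finger_gap: 0.997
grasp_force: 0.0
```

Call:
step_arm(
  motion=[
    [0,0,0,0,0,0,8.5],
    [0,0,0,0,0,0,8.5],
  ],
)

```text
clock: 5.65
tool_pos: [0.4555, -0.2413, 0.2411]
orientation: [3.14, 0.002, -2.791]
contact_force: [0.2, 0.4, -0.1]
finger_gap: 0.999
grasp_force: 0.0
```

```bash
python3 - <<'E'
from h import *
s=ctrl.observe();print(s["clock"],s["tool_pos"],s["orientation"])
c=cam("wrist");im=ctrl.read_camera("wrist");cv2.imwrite("pics/w2.png",im);print(proj(c,[.5148,-.2386,.044]))
h=cv2.cvtColor(im,cv2.COLOR_BGR2HSV);m=cv2.inRange(h,(5,150,100),(18,255,255))
for k in cv2.findContours(m,0,2)[0]:
    if cv2.contourArea(k)>80:print(cv2.contourArea(k),cv2.boxPoints(cv2.minAreaRect(k)).round().tolist())
E
```

```text
5.65 [ 0.45551914 -0.24126214  0.2410999 ] [ 3.14027640e+00  2.05233544e-03 -2.79098167e+00]
[294.77646832 274.59039778]
886.0 [[263.0, 266.0], [324.0, 266.0], [324.0, 283.0], [263.0, 283.0]]
767.5 [[270.0, 188.0], [315.0, 188.0], [315.0, 206.0], [270.0, 206.0]]
```

View pics/w2.png

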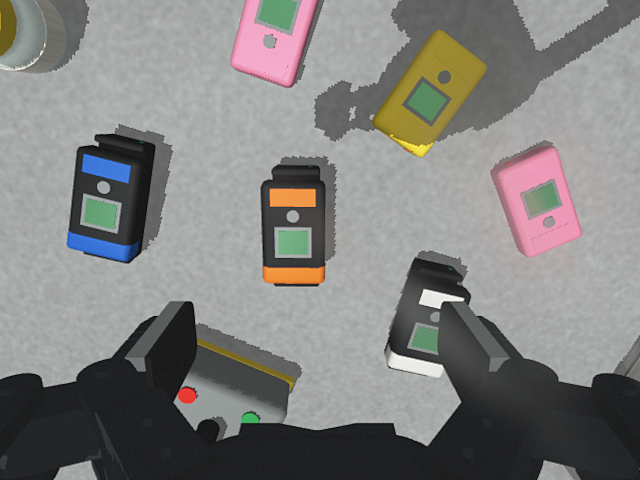

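The orange unit is centred at about column 293, with its cap at row 283. It's aligned with the tool, and the neighbours clear the open fingers.

```bash
python3 - <<'E'
from h import *
c=cam("wrist")
f=lambda u,v,z=.044:onplane(c,(u,v),z)
e=f(293.5,283);b=f(292.8,181);pt=f(292.5,197);cp=f(293.5,274.5)
print(e,b,np.linalg.norm(e-b)); yaw=np.arctan2(*(cp-pt)[[1,0]]);print("yaw",yaw,"w",np.linalg.norm(f(263,275)-f(324.5,275)))
ctr=e-.043*np.array([np.cos(yaw),np.sin(yaw),0]);print(ctr,(e+b)/2)
go([*((ctr+(e+b)/2)/2)[:2],.10],tilt(yaw,0))
E
```

```text
[ 0.52277627 -0.2370621   0.044     ] [ 0.44187466 -0.2658705   0.044     ] 0.08587778389376056
yaw 0.3477757188405193 w 0.05134865579017017
[ 0.48235055 -0.25171682  0.044     ] [ 0.48232547 -0.2514663   0.044     ]
cm [-2.109 -1.903 14.157] rv [0.001 0.002 0.003]
```

Call:
step_arm(
  motion=[
    [-2.1,-1.9,4,0,0.002,0.003,7.6],
    [-2.1,-1.9,9,0,0.002,0.003,7.6],
    [-2.1,-1.9,13,0,0.002,0.003,7.6],
    [-2.1,-1.9,14.2,0,0.002,0.003,7.6],
    [-2.1,-1.9,14.2,0,0.002,0.003,7.6],
  ],
)

```text
clock: 6.32
tool_pos: [0.4825, -0.2524, 0.1005]
orientation: [-3.142, 0.001, -2.794]
contact_force: [-0.1, -0.2, 0.4]
finger_gap: 0.89
grasp_force: 0.0
```

```bash
python3 - <<'E'
from h import *
go([.4823,-.2516,.046],tilt(.348,0))
c=cam("wrist");im=ctrl.read_camera("wrist");cv2.imwrite("pics/w3.png",im)
E
```

```text
cm [-0.008  0.082  5.45 ] rv [-0.     0.001 -0.001]
```

View pics/w3.png

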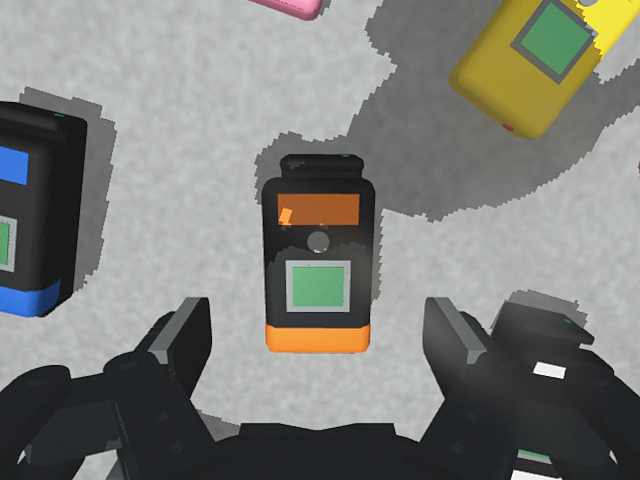

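Centred between the fingers and clear of the grey unit. Descending and gripping.

Call:
step_arm(
  motion=[
    [0,0.08,2,0,0,0,7.6],
    [0,0.08,4,0,0,0,7.6],
    [0,0.08,5.4,0,0,0,7.6],
    [0,0.08,5.4,0,0,0,7.6],
  ],
)

```text
clock: 6.88
tool_pos: [0.4809, -0.2516, 0.0443]
orientation: [3.139, -0.001, -2.795]
contact_force: [0.7, 0.4, -0.7]
finger_gap: 0.891
grasp_force: 0.0
```

Call:
step_arm(
  motion=[
    [0,0,0,0,0,0,5.5],
    [0,0,0,0,0,0,4.5],
    [0,0,0,0,0,0,4.0],
    [0,0,0,0,0,0,4.0],
    [0,0,0,0,0,0,4.0],
  ],
  newtons=35,
)

```text
clock: 7.5
tool_pos: [0.4827, -0.2528, 0.0473]
orientation: [-3.14, 0.002, -2.795]
contact_force: [-0.2, -0.2, 3.0]
finger_gap: 0.596
grasp_force: 39.4
```

Call:
step_arm(
  motion=[
    [0,0,-1,0,0,0,4.0],
    [0,0,-3,0,0,0,4.0],
    [0,0,-7,0,0,0,4.0],
    [0,0,-12,0,0,0,4.0],
    [0,0,-14,0,0,0,4.0],
  ],
)

```text
clock: 8.12
tool_pos: [0.4835, -0.2534, 0.1913]
orientation: [-3.135, 0.005, -2.795]
contact_force: [0.6, -0.2, -1.7]
finger_gap: 0.595
grasp_force: 38.9
```

Call:
step_arm(
  motion=[
    [0,0,0,0,0,0,4.0],
    [0,0,0,0,0,0,4.0],
  ],
)

```text
clock: 8.38
tool_pos: [0.4809, -0.2516, 0.1841]
orientation: [3.139, -0.001, -2.795]
contact_force: [-0.2, -0.5, -0.9]
finger_gap: 0.596
grasp_force: 38.9
```

```bash
python3 - <<'E'
from h import *
s=ctrl.observe();print(s["clock"],s["tool_pos"],s["orientation"],s["contact_force"],s["grasp_force"],s["qpos"])
c=cam("wrist");im=ctrl.read_camera("wrist");cv2.imwrite("pics/w4.png",im)
Rt=tilt(-.04,np.radians(16));n=-Rt[:,2];p=np.array([.520,.178,.074])+.12*n;print(p);go(p,Rt)
E
```

```text
8.375 [ 0.48094735 -0.2516334   0.18414128] [ 3.13902701e+00 -1.15191148e-03 -2.79534217e+00] [-0.24363205 -0.45031863 -0.93983085] 38.91315758228302 [-6.19414315e-01 -9.20741271e-02  1.86804677e+00  5.22829676e-04
  1.36838538e+00 -2.53656546e+00]
[0.48694997 0.17932271 0.1893514 ]
cm [-15.2    40.323  -0.461] rv [ 0.057 -0.278  0.383]
```

View pics/w4.png

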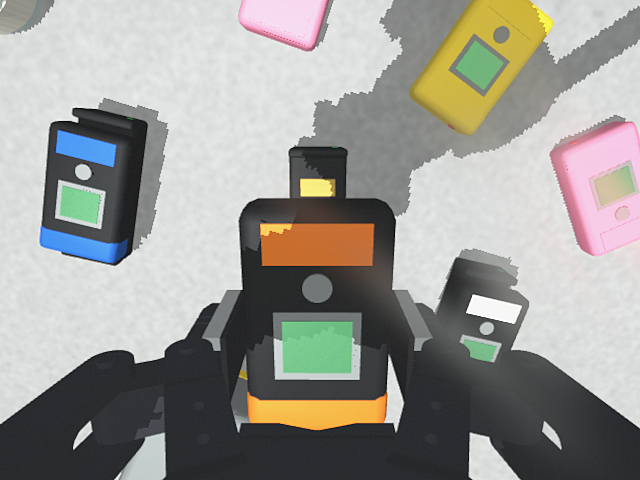

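Held square and level; the patch and cap are visible in the jaws and the neighbours are undisturbed. Moving to the reader.

Call:
step_arm(
  motion=[
    [-3,8,-0.5,0.012,-0.058,0.08,4.0],
    [-6,16,-0.5,0.024,-0.115,0.16,4.0],
    [-9,24,-0.5,0.036,-0.17,0.24,4.0],
    [-12,32,-0.5,0.048,-0.23,0.32,4.0],
    [-15.2,40.3,-0.5,0.057,-0.278,0.383,4.0],
  ],
)

```text
clock: 9.05
tool_pos: [0.4847, 0.0616, 0.1889]
orientation: [-3.14, 0.282, 3.1]
contact_force: [0.7, 0.7, -0.8]
finger_gap: 0.597
grasp_force: 38.9
```

```bash
python3 - <<'E'
from h import *
Rt=tilt(-.04,np.radians(16));n=-Rt[:,2]
def hit(c,uv,k): o,d=ray(c,uv);return o+d*(k-n@o)/(n@d)
# wrist pose of picture w1
tp=np.array([0.42972822,0.29566265,0.22879038]);R=Rn.from_euler('xyz',[3.13951943,0.27993688,3.09353826]).as_matrix()
c=ctrl.calibration("wrist");T=np.array(c["tool_from_camera"]);cw=(np.array(c["K"]),R@T[:3,:3],tp+R@T[:3,3])
for k in(-.0745,-.0711): print(k,hit(cw,(170.7,276.8),k),hit(cam("top"),(250.47,249.87),k))
s=ctrl.observe();print(s["clock"],s["tool_pos"],s["orientation"])
go(np.array([.487,.1793,.1894]),Rt)
E
```

```text
-0.0745 [0.52274044 0.17657328 0.07024648] [0.52093699 0.17676807 0.06972753]
-0.0711 [0.52056196 0.17796922 0.07314332] [0.52045264 0.17635708 0.07313049]
9.05 [0.48465865 0.06164836 0.18893387] [-3.13950923  0.28157499  3.09951676]
cm [ 0.238 11.764 -0.142] rv [-0.003  0.002 -0.002]
```

Call:
step_arm(
  motion=[
    [0.2,6,-0.1,0,0,0,4.0],
    [0.2,11.8,-0.1,0,0,0,4.0],
    [0.2,11.8,-0.1,0,0,0,4.0],
    [0.2,11.8,-0.1,0,0,0,4.0],
  ],
)

```text
clock: 9.55
tool_pos: [0.4877, 0.1778, 0.1893]
orientation: [-3.137, 0.28, 3.104]
contact_force: [0.5, 0.3, -0.6]
finger_gap: 0.602
grasp_force: 38.9
```

```bash
python3 - <<'E'
from h import *
Rt=tilt(-.04,np.radians(16));n=-Rt[:,2];d=np.array([.5215,.1768,.0705]);s=ctrl.observe();print(s["tool_pos"],s["contact_force"])
go(d+n*(.0245+.015),Rt)
im=ctrl.read_camera("wrist");cv2.imwrite("pics/w5.png",im)
E
```

```text
[0.48765511 0.17779297 0.18925915] [ 0.46210828  0.26165238 -0.55455   ]
cm [0.021 0.068 8.399] rv [-0.004  0.     0.002]
```

View pics/w5.png

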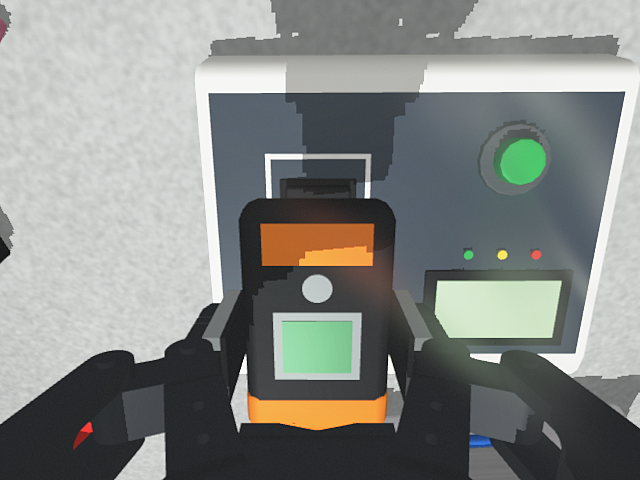

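The outline (columns 265–371) is centred under the unit (column 317), parallel to it, with the cap up-slope. Lowering.

Call:
step_arm(
  motion=[
    [0,0,3,-0.004,0,0.002,4.0],
    [0,0,6,-0.004,0,0.002,4.0],
    [0,0.05,7.8,-0.004,0,0.002,4.0],
    [0,0.05,8.4,-0.004,0,0.002,4.0],
    [0,0.05,8.4,-0.004,0,0.002,4.0],
  ],
)

```text
clock: 10.22
tool_pos: [0.5124, 0.1769, 0.1109]
orientation: [3.14, 0.283, 3.1]
contact_force: [-0.4, 0.6, -0.3]
finger_gap: 0.598
grasp_force: 38.8
```

Call:
step_arm(
  motion=[
    [0,0,0.2,0,0,0,4.0],
    [0,0,0.4,0,0,0,4.0],
    [0,0,0.6,0,0,0,4.0],
    [0,0,0.6,0,0,0,4.0],
    [0,0,0.6,0,0,0,4.0],
  ],
)

```text
clock: 10.85
tool_pos: [0.5138, 0.1773, 0.105]
orientation: [3.14, 0.283, 3.101]
contact_force: [-0.3, 0.4, -0.4]
finger_gap: 0.6
grasp_force: 38.8
```

```bash
python3 - <<'E'
from h import *
Rt=tilt(-.04,np.radians(16));n=-Rt[:,2];d=np.array([.5215,.1768,.0705]);s=ctrl.observe();print(s["tool_pos"],s["contact_force"],n@s["contact_force"])
go(d+n*.0245,Rt)
E
```

```text
[0.51379298 0.17733098 0.10497996] [-0.34576252  0.36391118 -0.41248582] -0.2972667505186463
cm [ 0.212 -0.024  1.076] rv [ 0.002  0.004 -0.001]
```

Call:
step_arm(
  motion=[
    [0.2,0,0.2,0,0,0,4.0],
    [0.2,0,0.4,0,0,0,4.0],
    [0.2,0,0.6,0,0,0,4.0],
    [0.2,0,0.7,0,0,0,4.0],
    [0.2,0,0.7,0,0,0,4.0],
  ],
)

```text
clock: 11.48
tool_pos: [0.5138, 0.1773, 0.0975]
orientation: [3.14, 0.283, 3.101]
contact_force: [-0.8, 0.4, -0.7]
finger_gap: 0.598
grasp_force: 38.8
```

Call:
step_arm(
  motion=[
    [0,0,0.1,0,0,0,4.0],
    [0,0,0.2,0,0,0,4.0],
    [0,0,0.2,0,0,0,4.0],
  ],
)

```text
clock: 11.85
tool_pos: [0.5144, 0.1772, 0.0956]
orientation: [3.14, 0.283, 3.101]
contact_force: [-1.2, -0.6, -0.2]
finger_gap: 0.6
grasp_force: 38.8
```

Call:
step_arm(
  motion=[
    [0,0,0.1,0,0,0,4.0],
    [0,0,0.2,0,0,0,4.0],
    [0,0,0.2,0,0,0,4.0],
  ],
)

```text
clock: 12.22
tool_pos: [0.515, 0.1772, 0.0939]
orientation: [3.14, 0.283, 3.101]
contact_force: [-0.5, 0.4, -0.9]
finger_gap: 0.595
grasp_force: 39.0
```

Call:
step_arm(
  motion=[
    [0,0,0.1,0,0,0,4.0],
    [0,0,0.2,0,0,0,4.0],
    [0,0,0.2,0,0,0,4.0],
  ],
)

```text
clock: 12.6
tool_pos: [0.5156, 0.1772, 0.0921]
orientation: [3.14, 0.283, 3.101]
contact_force: [-2.3, -0.7, 2.6]
finger_gap: 0.598
grasp_force: 39.4
```

Call:
step_arm(
  motion=[
    [0,0,0.1,0,0,0,4.0],
    [0,0,0.1,0,0,0,4.0],
    [0,0,0.1,0,0,0,4.0],
    [0,0,0.1,0,0,0,4.0],
  ],
)

```text
clock: 13.1
tool_pos: [0.5159, 0.1772, 0.0911]
orientation: [3.14, 0.283, 3.101]
contact_force: [-3.1, -0.1, 4.1]
finger_gap: 0.596
grasp_force: 39.5
```

```bash
python3 - <<'E'
from h import *
Rt=tilt(-.04,np.radians(16));n=-Rt[:,2];d=np.array([.5215,.1768,.0705])
for i in range(3):
    im=ctrl.read_camera("wrist");s=ctrl.observe();print(s["clock"],s["tool_pos"],n@s["contact_force"],s["wrist_torque"])
go(d+n*.0245,Rt);I=[im[:,100:500],cv2.resize(ctrl.read_camera("scene")[165:265,285:425],None,fx=2.8,fy=2.8)]
o=np.zeros((480,800,3),np.uint8);o[:,:400]=I[0];o[:280,400:792]=I[1];cv2.imwrite("pics/w6.png",o)
E
```

```text
13.15 [0.51587041 0.17724111 0.09109108] 5.267619325987436 [-0.07413684  0.43715885  0.00887969]
13.2 [0.51590403 0.17723214 0.09109228] 5.149087810347882 [-0.14410305  0.41130541 -0.06360479]
13.25 [0.51587131 0.17722541 0.09106953] 4.621462816181879 [-0.15192746  0.45581129  0.01450514]
cm [ 0.023 -0.02  -0.317] rv [ 0.001  0.004 -0.001]
```

View pics/w6.png

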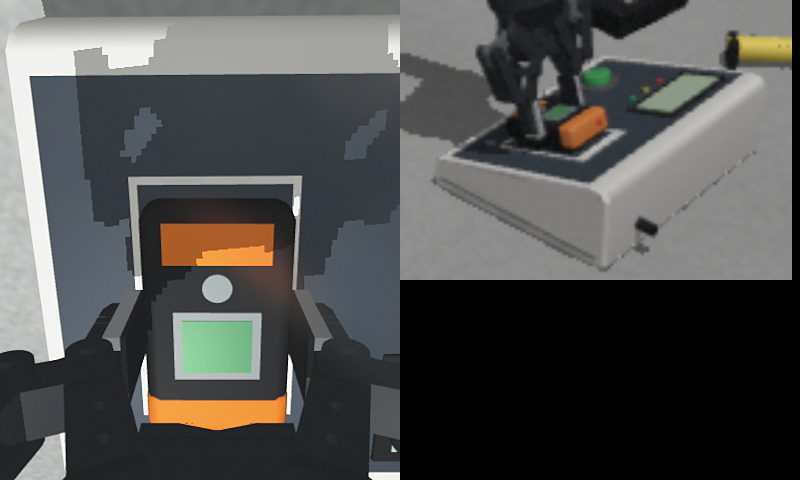

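```bash
python3 - <<'E'
from h import *
tp,R=pose();n=-R[:,2];c=cam("wrist")
def hit(uv,h): o,d=ray(c,uv);k=n@tp+h;return R.T@(o+d*(k-n@o)/(n@d)-tp)*1000
for v in(177,185): print("outline",hit((315,v),-.0245-.007))
print("end",hit((317,199),-.0025),hit((317,424),-.0025))
print(hit((231,190),-.0315),hit((398,190),-.0315))
E
```

```text
outline [48.22318205 -0.2445982  31.5       ]
outline [45.19742633 -0.24663809 31.5       ]
end [45.40867011  0.51906485  2.5       ] [-38.18372207   0.5743461    2.5       ]
[ 43.26842378 -32.1442751   31.5       ] [43.31086921 31.25962643 31.5       ]
```

```bash
python3 -c "
from cell import ctrl
print(ctrl.finish_job())"
```

```text
the job is handed in; nothing more can be done
None
```

I pressed the green key to its stop and released it, then lifted the orange dosimeter and handed the job in still holding it on the reading plate, cap up the slope: about 3 mm off centre, about 5 N, plate in by roughly half its travel (estimated from the force). The hand-in returned no verdict.

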